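Slide a loaded finds tray into its bay in the transit carrier

TASK

Slide the loose grey tray of small finds into the empty bay of the wooden transit carrier so that it lies like the tray in the other bay: card-frame end outward, flat on the bay floor, caught between the sprung back-board and the brass sill (it only goes in tipped nose-down over the sill and under the header, and its end must be pushed in against the spring to drop behind the sill). Go gently: never force or steeply tip the tray, keep both finds in their foam pockets, and leave the other things on the table where they are.

Things in the scene. Friction and masses are not known exactly. Their poses are not given: they have to be found in the camera images.
- find_tray: Loose open grey tray, 200 mm long (own x) x 60 wide (y) x 34 high (all in mm), about 0.3 kg loaded, balanced near its middle; white foam inside with two pockets that hold the finds. Origin: centre of its underside; +x points to its nose, -x to the end with the brass card frame. Can be pinched across its width from above, e.g. 60 mm behind the middle, by the upper half of its walls.
- card_end (a point): Middle of the tray's outer end face, the one with the brass card frame: 100 mm behind the tray's origin, 17 mm above its underside.
- carrier: Pale wooden two-bay transit carrier, fixed, 257 mm long (own x) x 214 wide (y; 234 over the side grips) x 76 high. Origin: centre of its underside; +x is the way trays go in. The front 115 mm is an open apron whose top, the bay floor, is 20 mm above the table; behind it the bays are roofed. The bay at y = -62 mm holds an identical tray, seated and fixed; the bay at y = +62 mm is empty.
- bay (a point): Place of the tray's origin when home in the empty bay: on the bay floor, 20 mm above the table; axes as the carrier's. The bay is 65 mm wide. On the open apron, from 8 mm behind the sill back to the roof, it has side guides 28 mm high, 9 thick: fingers beside the tray must stay above them, so a tray let down to the floor cannot be held by its sides.
- sill (a point): Top edge of the brass sill's inner face, in the middle of the empty bay: 100 mm before the bay point, 18 mm above the bay floor. The sill is 8 mm thick and 58 mm wide.
- header (a point): Lower front edge of the roof over the empty bay: 95 mm behind the sill's inner face, 47 mm above the bay floor (roof top 56 mm). A level tray cannot pass over the sill and under it: it goes in nose-down, the nose close over the floor and the underside just over the sill, about 11 degrees as the nose enters and levelling to 5 as it goes back.
- backboard (a joint): Travel (m) of the foam-faced sprung board at the back of the empty bay: 0 at rest, grows when pushed along +x, stop at 0.016; 3.6 N at first plus 0.45 N per mm. At rest its face is 194 mm behind the sill: a tray let go against it lies with its card end on the sill top. Push that end in 8 to 14 mm more, then down behind the sill; let go, the tray is held on the sill, the board about 6 mm in.
- whorl: Find: brown clay disc, 33 mm diameter x 18 mm, loose in the square pocket near the nose. Origin: middle of its underside, at x = +60, z = 8 mm in the tray.
- flask: Find: dark little clay flask 64 mm long, 27 mm diameter, lying loose along the tray in the long pocket. Origin at the pocket floor as placed (it may roll a little): x = -10, z = 8 mm in the tray.
- flask_mid (a point): Point on the flask's axis at its middle, 13.5 mm above the pocket floor.
- bone_folder: Bystander: ivory-coloured flat bone folder, 146 x 22 x 4 mm; origin centre of underside. Leave alone.
- note_pad: Bystander: yellow note pad, 50 x 74 x 12 mm; origin centre of underside. Leave alone.
- film_tape: Bystander: roll of pale yellow tape, 60 mm diameter x 19 mm, origin centre of underside. Leave alone.

How it is judged:
By the outcome, as a careful person would: the job done as asked, in the order asked, and still so for the second after the job is handed in, with the robot touching nothing.
It also fails if it takes over 48 s, if anything falls off the work surface, if the arm or the gripper's body presses on something with over 40 N, if the wrist force passes 120 N, or if a joint passes its speed limit or range.

ROBOT

A 6-joint arm with a two-finger parallel gripper is mounted at the origin on the work surface; the furniture and walls round the work are solid. World frame = base frame: x ahead of the robot, y to its left, z up, the work surface at z = 0. Lengths are in m, angles in rad, forces in N, time in s.
With the tool pointing down it reaches from about 0.3 to 0.775 m from the base axis. Payload 14.6 kg.
Tool frame: the origin (TCP) lies at the centre of the arm's flange, where the gripper is bolted on; the fingertips stand 199 mm ahead of it and the grasp point (between the pads) lies ctrl.tcp_to_grasp ahead of it (ctrl.tcp_to_grasp is the distance from the TCP to the grasp point, in m); z points along the fingers, y is the line along which they close (so a half turn about z gives the same grasp; the last joint's range is limited). The gripper opens to 94 mm and grips with 3 to 60 N. Pads are 16 mm wide; open, the fingers measure 119 mm over their backs; the gripper's body (75 mm by 177 mm) begins 78 mm behind the grasp point.
Start: joints at [-1.264, 0.3, 1.521, -0, 1.321, -0.067], TCP at [0.201, -0.512, 0.405] pointing down, gripper open.
Joint ranges: [-3.03, 3.03], [-0.79, 2.21], [0.23, 2.52], [-1.04, 4.18], [0, 3.07], [-2.55, 2.55]. Speed limits (rad/s): [2.22, 2.22, 2.57, 3.14, 3.14, 3.14].

INTERFACE

Orientations are given as [roll, pitch, yaw] about the fixed x, y, z axes, in that order (R = Rz(yaw) Ry(pitch) Rx(roll)).
In Python, from station import ctrl gives the robot as it stands. The module is installed in compiled form; this text tells all that it offers.
- The arm moves only by the shell command python3 -m jog 'ROWS' [OPENING] [FORCE]. ROWS is JSON, a list of rows, each a list of 6 numbers: the shift along the tool's x, y, z in cm, then the turn, a rotation vector about the tool's x, y, z in rad. In form: [[tx, ty, tz, ax, ay, az], ...]. A call has 1 to 8 rows; each row is the pose to reach, as a shift and turn from the pose commanded when the call began, along the tool's axes at that moment; what a row does not reach only later rows make up. A row lasts 1/10 s, in which the tool goes at most 50 mm and 8.59 degrees, less where a joint would pass 70% of its speed; a pose out of reach is approached as far as the arm can. A call with a gripper value outside its range is refused whole. OPENING is the opening in per cent of the stroke, from 0 (shut) to 100 (fully open), set as the call begins (- or left out, the last holds). The fingers move at their own pace and stop on an object; FORCE is the grip in N (left out, the last holds). Time passes only in rows, so rows that repeat a pose let the fingers close. It gives the time, the measured TCP pose, the force, the opening and the grip force at its end, in the units of the state.
- ctrl.get_obs(): the state, without advancing time (a new reading comes with each control period).
- ctrl.camera(name): name is "scene" or "top" or "wrist"; returns a dict with "img" (384x512x3 uint8, blue, green, red), "intrinsics" (3x3 intrinsics, pixels), "k1" (the pictures are not rectified: a ray, as slopes to the right and down, at radius r is drawn at 1 + k1 r^2 times it, then the intrinsics apply), "R" (3x3) and "t" (3): a world point X has camera coordinates R X + t. Camera axes: x right, y down, z forward; pixel columns grow to the right and rows downward; lengths in m; the calibration is good to about 2 mm. A picture is of the moment at which its call begins. There is no depth.
- ctrl.hand_in(): hands the job in; it is judged then, once.
The state is a dict: "time_s": time; "qpos": joint angles; "joint_vel": joint speeds; "tau": joint torques, N m; "ee_pos": TCP position; "eef_rot": TCP orientation; "force": force on the tool from outside, world axes, zero at the start; "moment": the same for the moment, N m; "grip_width": finger opening in m; "grip_force": force on a finger pad.
Only numpy, scipy, OpenCV 4.12 (cv2) and the standard library are available. Lean on these libraries where they do the work, as an engineer would, in place of code of your own. Each camera call takes 0.05 s, during which the arm holds its last target. There are 200 camera calls.

## Working session

There is one attempt and no reset: what is moved stays moved. The work goes in short steps, Python scripts to look and compute and a shell command to move; the robot and the scene stay as the last step left them, time stands still between calls to the robot, and variables do not carry over. Pictures are saved under pics/ and viewed, at most 10 in all, crops included, and the job is handed in when it is done.

```bash
mkdir -p pics; cat > h.py <<'E'
import numpy as np, cv2
from scipy.spatial.transform import Rotation as Ro
from station import ctrl
def ray(c,u,v):
    K=np.array(c["intrinsics"]);d=np.array([(u-K[0,2])/K[0,0],(v-K[1,2])/K[1,1]]);s=d.copy()
    for _ in range(30): s=d/(1+c["k1"]*(s@s))
    R=np.array(c["R"]);w=R.T@np.array([s[0],s[1],1]);o=-R.T@np.array(c["t"]);return o,w
def onz(c,u,v,z):
    o,w=ray(c,u,v);return o+w*(z-o[2])/w[2]
def proj(c,X):
    p=np.array(c["R"])@X+np.array(c["t"]);s=p[:2]/p[2];s=s*(1+c["k1"]*(s@s));K=np.array(c["intrinsics"])
    return K[0,0]*s[0]+K[0,2],K[1,1]*s[1]+K[1,2]
E
python3 - <<'E'
from h import *
a=ctrl.camera("top");b=ctrl.camera("scene")
import pickle;pickle.dump((a,b),open("c0.pkl","wb"))
for n,c in(("top",a),("scene",b)):
    cv2.imwrite(f"pics/{n}0.png",cv2.resize(c["img"],(800,600),interpolation=cv2.INTER_CUBIC));print(n,np.round(-np.array(c["R"]).T@np.array(c["t"]),3),c["k1"])
print(ctrl.tcp_to_grasp,ctrl.get_obs())
E
```

```text
top [ 0.376 -0.01   1.188] -0.06540591162107601
scene [-0.143  0.609  1.139] -0.1484498786045892
0.1804 {'time_s': 0.1, 'qpos': array([-1.26361655e+00,  3.00407716e-01,  1.52150067e+00, -2.33854205e-05,
        1.32069574e+00, -6.65617337e-02]), 'joint_vel': array([-1.52690329e-04, -2.12116674e-05,  5.09887033e-04, -4.90151326e-04,
        1.02203751e-03, -1.70678457e-03]), 'tau': array([-8.51491762e-06, -5.32648087e+01, -3.53284621e+01,  7.09433248e-02,
        2.34568800e-02, -5.48014020e-05]), 'ee_pos': array([ 0.20081306, -0.51200122,  0.40415501]), 'eef_rot': array([-3.14058191e+00, -4.46738788e-05,  3.73747287e-01]), 'force': array([-0.45744962, -0.17050644,  0.12950411]), 'moment': array([-0.04559949,  0.01677437,  0.09826273]), 'grip_force': 0.0, 'grip_width': 0.09399674697647208}
```

View pics/top0.png

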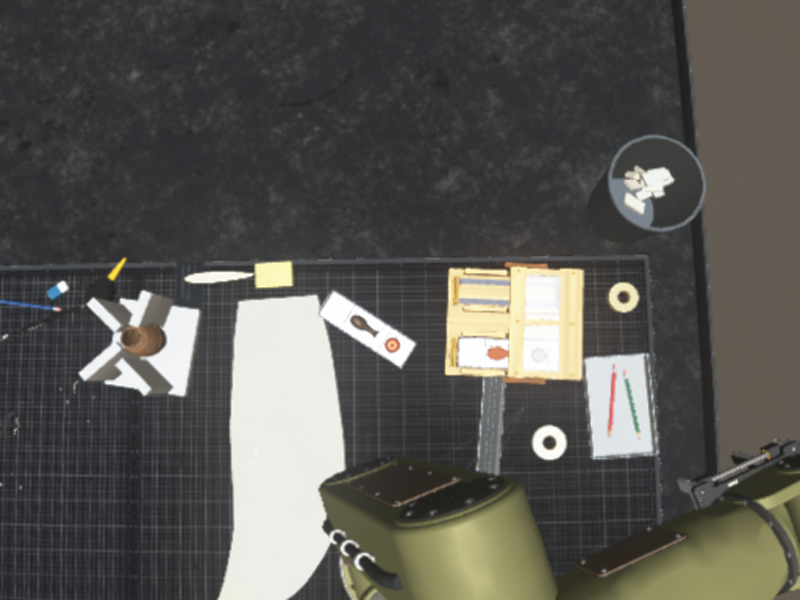

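View pics/scene0.png

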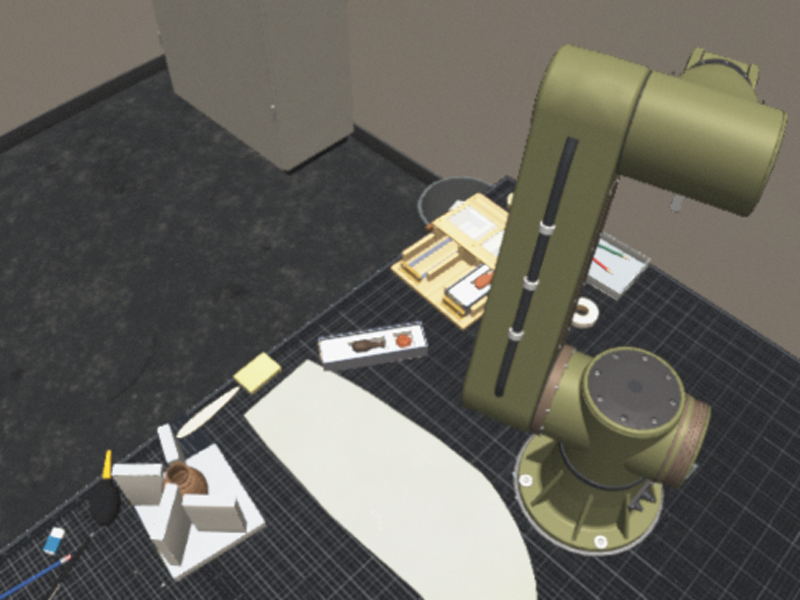

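The top view shows the tray at about (367,329), with its nose (whorl) at lower right. The carrier is at (515,323) with insertion direction to the right, and the empty bay is the upper one. I'll zoom in to get the corners.

```bash
python3 - <<'E'
from h import *
import pickle
a,b=pickle.load(open("c0.pkl","rb"))
# native = disp*0.64 ; crop x 200..380,y 160..250
im=a["img"][160:250,200:380]
cv2.imwrite("pics/crop1.png",cv2.resize(im,(800,400),interpolation=cv2.INTER_CUBIC))
E
```

```text
(no output)
```

View pics/crop1.png

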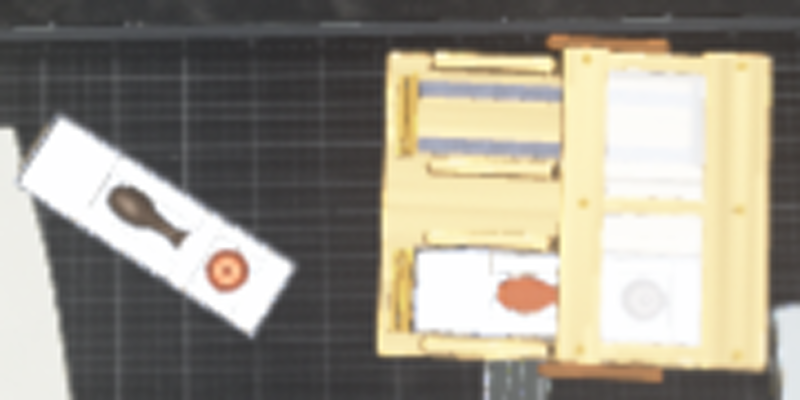

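The crop shows tray top corners at (58,116), (296,265), (252,337), (19,185). The carrier's apron front corners are (387,53) and (378,355), and its rear roof corners are (774,56) and (768,370).

```bash
cat >> h.py <<'E'
def mv(c,X):pass
E
python3 - <<'E'
from h import *
import pickle
a,b=pickle.load(open("c0.pkl","rb"))
f=lambda u,v,z:onz(a,200+(u+.5)/4.4444-.5,160+(v+.5)/4.4444-.5,z)
T=[f(*p,.034) for p in((58,116),(296,265),(252,337),(19,185))]
m=np.mean(T,0);n=(T[1]+T[2])/2;e=(T[0]+T[3])/2
print("tray",m,np.linalg.norm(n-e),np.linalg.norm(T[0]-T[3]),np.degrees(np.arctan2(*(n-e)[1::-1])))
A=[f(387,53,.02),f(378,355,.02)];B=[f(774,56,.076),f(768,370,.076)];C=[f(566,49,.076),f(557,366,.076)]
print(A,B,C)
fa=(A[0]+A[1])/2;ba=(B[0]+B[1])/2
x=(ba-fa)[:2];print("len",np.linalg.norm(x),"wid",np.linalg.norm(A[0]-A[1]),np.linalg.norm(B[0]-B[1]),"yaw",np.degrees(np.arctan2(x[1],x[0])))
for P in(A,B,C):
  d=(P[0]-P[1]);print("yaw w",np.degrees(np.arctan2(d[1],d[0]))-90)
print("sill in",[f(u,v,.038) for u,v in((413,77),(413,155),(401,75),(401,155))], "seated",[f(*p,.054) for p in((414,247),(414,332))])
E
```

```text
tray [0.45922766 0.06979869 0.034     ] 0.19577375350743312 0.055552955826812786 -123.30032852079498
[array([ 0.5810496, -0.0951418,  0.02     ]), array([ 0.36700433, -0.08429726,  0.02      ])] [array([ 0.56581271, -0.35555132,  0.076     ]), array([ 0.35309934, -0.34200925,  0.076     ])] [array([ 0.57236713, -0.21299764,  0.076     ]), array([ 0.35825689, -0.2001144 ,  0.076     ])]
len 0.2594702073454599 wid 0.21431981474103493 0.2131439999968716 yaw -93.21922436110906
yaw w -92.90039320543399
yaw w -93.64273072802261
yaw w -93.44339580438367
sill in [array([ 0.56058789, -0.11169224,  0.038     ]), array([ 0.50555031, -0.11040551,  0.038     ]), array([ 0.56212231, -0.10330484,  0.038     ]), array([ 0.50566863, -0.10202849,  0.038     ])] seated [array([ 0.44040876, -0.1082468 ,  0.054     ]), array([ 0.38248353, -0.10695916,  0.054     ])]
```

```bash
cat >> h.py <<'E'
def Rt(yaw,tip=0):  # tool down, tool x toward yaw(deg), then nose-down tip (deg) about tool y
    return Ro.from_euler('xyz',[np.pi,0,np.radians(yaw)])*Ro.from_rotvec([0,np.radians(tip),0])
def delta(P,R):
    o=ctrl.get_obs();R0=Ro.from_euler('xyz',o["eef_rot"])
    d=R0.inv().apply(np.array(P)-o["ee_pos"])*100;r=(R0.inv()*R).as_rotvec()
    print("ROW",np.round(d,2),np.round(r,4),"t",o["time_s"]);return d,r
L=ctrl.tcp_to_grasp
E
python3 - <<'E'
from h import *
delta([.492,.120,.33],Rt(56.7))
E
```

```text
ROW [ 50.18 -48.2    7.47] [-1.000e-03 -4.000e-04 -6.159e-01] t 0.1
```

```bash
python3 -m jog '[[2,-2,0,0,0,-0.03],[5,-5,0,0,0,-0.08],[8.5,-8,0,0,0,-0.13],[12,-11.4,0,0,0,-0.18],[15.5,-14.8,0,0,0,-0.23],[19,-18.2,0,0,0,-0.28],[22.5,-21.6,0,0,0,-0.33],[26,-25,0,0,0,-0.38]]' 100 && python3 -m jog '[[3.5,-1.5,1,0,0,-0.05],[7,-3,2.5,0,0,-0.1],[10.5,-5,4,0,0,-0.14],[14,-7,5,0,0,-0.18],[18,-9,6,0,0,-0.22],[22,-11,7,0,0,-0.236],[25,-12.5,7.4,0,0,-0.236],[25,-12.5,7.4,0,0,-0.236]]'; python3 -c "
from h import *
delta([.492,.120,.33],Rt(56.7))"
```

```text
time_s: 0.9
ee_pos: [0.3518, -0.1824, 0.4046]
eef_rot: [3.142, -0.0, 0.755]
force: [0.3, 0.1, -0.6]
grip_width: 0.0941
grip_force: 0.0
time_s: 1.7
ee_pos: [0.4488, 0.0807, 0.3297]
eef_rot: [-3.14, 0.001, 0.993]
force: [0.2, -0.1, -0.2]
grip_width: 0.0939
grip_force: 0.0
ROW [ 5.65  1.47 -0.04] [-0.0013  0.0006  0.0037] t 1.7
```

```bash
python3 -m jog '[[2,0.5,0,0,0,0],[4.6,1.2,0,0,0,0],[5.65,1.5,0,0,0,0.004],[5.65,1.5,0,0,0,0.004],[5.65,1.5,0,0,0,0.004]]'; python3 - <<'E'
from h import *
delta([.492,.120,.33],Rt(56.7))
c=ctrl.camera("wrist");t=ctrl.camera("top")
import pickle;pickle.dump((c,t),open("c1.pkl","wb"))
print(-np.array(c["R"]).T@np.array(c["t"]),np.round(c["R"],2))
cv2.imwrite("pics/w1.png",cv2.resize(c["img"],(800,600)))
E
```

```text
time_s: 2.2
ee_pos: [0.4914, 0.1162, 0.3304]
eef_rot: [-3.141, 0.001, 0.986]
force: [0.1, -0.3, 0.2]
grip_width: 0.0939
grip_force: 0.0
ROW [ 0.35 -0.16  0.04] [-0.0006  0.0007 -0.004 ] t 2.2
[0.53193839 0.1773028  0.30905071] [[ 0.83 -0.55  0.  ]
 [-0.54 -0.81  0.25]
 [-0.14 -0.21 -0.97]]
```

View pics/w1.png

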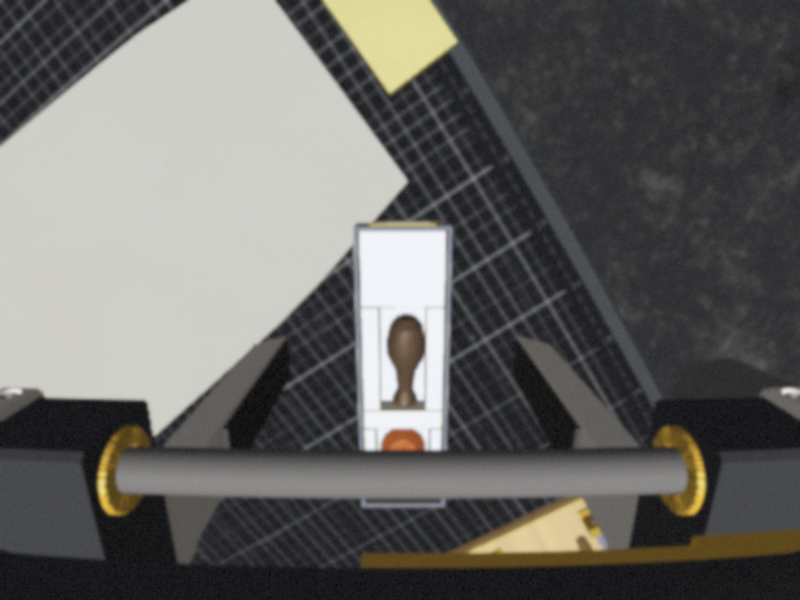

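The wrist view shows the tray rim between (356,227)/(452,227) at the card end and (362,506)/(445,506) at the nose. The fingers straddle it evenly.

```bash
python3 - <<'E'
from h import *
import pickle
c,t=pickle.load(open("c1.pkl","rb"))
g=lambda u,v:onz(c,(u+.5)*.64-.5,(v+.5)*.64-.5,.034)
T=[g(356,227),g(452,227),g(445,506),g(362,506)]
e=(T[0]+T[1])/2;n=(T[2]+T[3])/2;d=(n-e)/np.linalg.norm(n-e)
yaw=np.degrees(np.arctan2(d[1],d[0]))
print(e,n,np.linalg.norm(n-e),np.linalg.norm(T[0]-T[1]),np.linalg.norm(T[2]-T[3]),yaw)
m=(e+n)/2;G=e+d*.04;print(m,G)
delta([G[0],G[1],.020+.199],Rt(yaw+180))
E
```

```text
[0.51744728 0.15224732 0.034     ] [ 0.40841058 -0.01191372  0.034     ] 0.19707321708964845 0.057164980557154625 0.05916081333635697 -123.59233952954709
[0.46292893 0.0701668  0.034     ] [0.49531608 0.11892752 0.034     ]
ROW [ 0.45  0.18 11.17] [-0.0001  0.0002  0.0007] t 2.3
```

```bash
python3 -m jog '[[0.4,0.2,2,0,0,0],[0.4,0.2,5,0,0,0],[0.4,0.2,8,0,0,0],[0.4,0.2,10,0,0,0],[0.4,0.2,11,0,0,0],[0.4,0.2,11.2,0,0,0],[0.4,0.2,11.2,0,0,0]]' && python3 -m jog '[[0,0,0,0,0,0],[0,0,0,0,0,0],[0,0,0,0,0,0],[0,0,0,0,0,0],[0,0,0,0,0,0],[0,0,0,0,0,0]]' 58 35; python3 -c "
from h import *
delta([.4953,.1189,.219],Rt(56.4))"
```

```text
time_s: 3.0
ee_pos: [0.4958, 0.119, 0.2193]
eef_rot: [3.141, -0.0, 0.986]
force: [-0.9, -0.5, 0.1]
grip_width: 0.0944
grip_force: 0.0
time_s: 3.6
ee_pos: [0.4957, 0.1192, 0.2188]
eef_rot: [-3.141, -0.0, 0.986]
force: [-1.9, -0.0, 4.2]
grip_width: 0.0595
grip_force: 35.0
ROW [-0.05 -0.02 -0.02] [-0.0001 -0.0002  0.0014] t 3.6
```

```bash
cat >> h.py <<'E'
import json,os
B=dict(x=.529,y=-.213,z=.02,yaw=-93.3,off=.060,ty=0.0,tyaw=0.0,H=.2188)
if os.path.exists("B.json"): B.update(json.load(open("B.json")))
def tray(s,h,p,go=True):
    """nose lower corner s behind sill inner face, h above bay floor (m), p nose-down deg"""
    y=np.radians(B["yaw"]);ax=np.array([np.cos(y),np.sin(y),0]);up=np.array([0,0,1.]);lt=np.cross(up,ax)
    q=np.radians(p);tx=np.cos(q)*ax-np.sin(q)*up;tz=np.sin(q)*ax+np.cos(q)*up
    sill=np.array([B["x"],B["y"],B["z"]])-.1*ax
    N=sill+s*ax+h*up
    P=N-tx*(.1+B["off"])+tz*B["H"]-lt*B["ty"]
    tp=N-tx*.16+tz*.02-sill; ce=N-.2*tx-sill
    print(f"tips above floor {1000*tp[2]:.1f} card-bottom h {1000*ce[2]:.1f} s {1000*(ce@ax):.1f}; underside over sill h {1000*(h+max(0,s)*np.tan(q)):.1f}")
    return delta(P,Rt(B["yaw"]+180-B["tyaw"],p)) if go else None
E
python3 -c "
from h import *
tray(-.03,.10,0)"
```

```text
tips above floor 120.0 card-bottom h 100.0 s -230.0; underside over sill h 100.0
ROW [ -0.8    6.52 -12.  ] [-1.000e-04 -2.000e-04 -5.275e-01] t 3.6
```

```bash
python3 -m jog '[[0,0,-0.3,0,0,0],[0,0,-1,0,0,0],[0,0,-2,0,0,0],[0,0,-3.5,0,0,0],[0,0,-5,0,0,0],[0,0,-7,0,0,0],[0,0,-9,0,0,0],[0,0,-10,0,0,0]]' 50 35; python3 -c "
from h import *
tray(-.03,.10,0);print(ctrl.get_obs()['force'],ctrl.get_obs()['moment'])"
```

```text
time_s: 4.4
ee_pos: [0.4958, 0.1191, 0.3209]
eef_rot: [3.14, -0.002, 0.986]
force: [-0.4, 0.6, -2.6]
grip_width: 0.0595
grip_force: 35.0
tips above floor 120.0 card-bottom h 100.0 s -230.0; underside over sill h 100.0
ROW [-0.8   6.52 -1.78] [ 0.0024 -0.0013 -0.5274] t 4.4
[-0.41539602  0.580664   -2.58131793] [ 0.12295076 -0.15650936  0.02665556]
```

```bash
python3 -m jog '[[-0.1,0.5,-0.3,0,0,-0.04],[-0.2,1.4,-0.6,0,0,-0.12],[-0.3,2.5,-1,0,0,-0.21],[-0.5,3.6,-1.4,0,0,-0.3],[-0.6,4.7,-1.8,0,0,-0.39],[-0.8,5.7,-1.8,0,0,-0.47],[-0.8,6.5,-1.8,0,0,-0.527],[-0.8,6.5,-1.8,0,0,-0.527]]'; python3 - <<'E'
from h import *
tray(-.03,.10,0)
c=ctrl.camera("wrist");t=ctrl.camera("top");s=ctrl.camera("scene")
import pickle;pickle.dump((c,t,s),open("c2.pkl","wb"))
f=lambda a,k,r:cv2.resize(a[r[0]:r[1],r[2]:r[3]],None,fx=k,fy=k,interpolation=cv2.INTER_CUBIC)
w=f(c["img"],1.5,(220,384,60,452)); 
tt=f(t["img"],3.5,(160,250,210,380));
o=np.zeros((600,800,3),np.uint8);o[:w.shape[0],:w.shape[1]]=w;o[270:270+tt.shape[0],:tt.shape[1]]=tt
cv2.imwrite("pics/w2.png",o)
E
```

```text
time_s: 5.2
ee_pos: [0.5458, 0.0761, 0.3365]
eef_rot: [-3.141, 0.0, 1.513]
force: [1.0, 0.9, -2.0]
grip_width: 0.0594
grip_force: 35.0
tips above floor 120.0 card-bottom h 100.0 s -230.0; underside over sill h 100.0
ROW [ 0.04 -0.02 -0.23] [-0.0002  0.0001 -0.0002] t 5.2
```

View pics/w2.png

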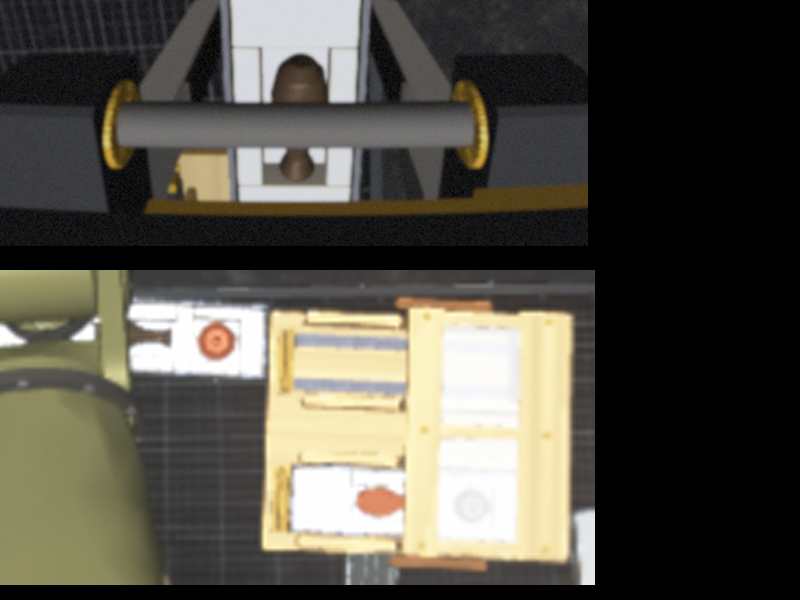

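The upper part (wrist) shows the tray held straight. The lower part (top) shows the nose edge at (265,342) in front of the apron and in line with the upper, empty bay. Next I'll measure the alignment with sub-pixel edges in the top view.

```bash
cat > edges.py <<'E'
from h import *
def grab(n=5):
    cs=[ctrl.camera("top") for _ in range(n)];c=cs[0]
    g=np.mean([k["img"].astype(float) for k in cs],0).mean(2);return c,cv2.GaussianBlur(g,(0,0),.8)
def edge(g,us,v0,w,sign,vert=False):
    """fit edge: along columns us (or rows if vert) near v0 +-w; sign=+1 dark->bright with growing v"""
    if vert:g=g.T
    pts=[]
    for i,u in enumerate(us):
        c0=v0[0]+(v0[1]-v0[0])*i/max(1,len(us)-1)
        a=int(round(c0-w));p=g[a:a+2*w+1,u];d=sign*np.gradient(p);k=int(np.argmax(d[1:-1]))+1
        x=k+.5*(d[k-1]-d[k+1])/(d[k-1]-2*d[k]+d[k+1]+1e-9);pts.append((u,a+x))
    pts=np.array(pts)
    for _ in range(3):
        f=np.polyfit(*pts.T,1);r=pts[:,1]-np.polyval(f,pts[:,0]);pts=pts[abs(r)<max(.25,1.5*r.std())]
    e=pts[[0,-1],0];q=np.c_[e,np.polyval(f,e)];print("  edge",np.round(q.ravel(),2),"sd",round(r.std(),2),len(pts))
    return q[:,::-1] if vert else q
E
python3 - <<'E'
from edges import *
c,g=grab()
up=edge(g,range(290,322),(172,172),3,1);lo=edge(g,range(288,318),(240,240),3,-1)
A=[onz(c,*p,.02) for p in up];C=[onz(c,*p,.02) for p in lo];print(A,C)
fr=edge(g,range(192,236),(287,286),3,1,True);F=[onz(c,*p,.02) for p in fr];print("front",F)
tu=edge(g,range(252,283),(169,171),3,1);tl=edge(g,range(252,283),(190,191),3,-1)
no=edge(g,range(173,189),(286,286),3,-1,True)
for q in(tu,tl,no):print([onz(c,*p,.1522) for p in q])
E
```

```text
edge [290.   171.28 321.   172.09] sd 0.08 23
  edge [288.   239.48 315.   240.51] sd 0.12 20
[array([ 0.58174029, -0.10566471,  0.02      ]), array([ 0.57781167, -0.20407746,  0.02      ])] [array([ 0.36686739, -0.09468686,  0.02      ]), array([ 0.36236089, -0.17877954,  0.02      ])]
  edge [192.   286.21 235.   284.24] sd 0.16 36
front [array([ 0.51574815, -0.09220883,  0.02      ]), array([ 0.38094285, -0.08326772,  0.02      ])]
  edge [252.   168.73 280.   170.08] sd 0.09 26
  edge [252.   188.68 282.   190.2 ] sd 0.1 29
  edge [175.   284.92 188.   283.64] sd 0.16 12
[array([0.56722655, 0.01194197, 0.1522    ]), array([ 0.56227135, -0.06675496,  0.1522    ])]
[array([0.5106547 , 0.01260282, 0.1522    ]), array([ 0.5051667, -0.0712138,  0.1522   ])]
[array([ 0.54805889, -0.08030213,  0.1522    ]), array([ 0.51130086, -0.07593596,  0.1522    ])]
```

```bash
echo '{"x":0.531,"yaw":-93.2}' > B.json; python3 -c "
from h import *
tray(-.025,.035,11)"
```

```text
tips above floor 85.2 card-bottom h 73.2 s -221.3; underside over sill h 35.0
ROW [-4.98  0.2   3.64] [ 0.0003  0.1919 -0.0024] t 5.6
```

```bash
python3 -m jog '[[-0.4,0,0.2,0,0.02,0],[-1.2,0.1,0.7,0,0.05,0],[-2.1,0.1,1.4,0,0.085,0],[-3,0.2,2,0,0.12,0],[-4,0.2,2.7,0,0.155,0],[-4.7,0.2,3.3,0,0.18,0],[-5,0.2,3.6,0,0.192,0],[-5,0.2,3.6,0,0.192,0]]'; python3 - <<'E'
from edges import *
tray(-.025,.035,11)
c,g=grab()
# predicted nose top corners per robot
y=np.radians(B["yaw"]);ax=np.array([np.cos(y),np.sin(y),0]);lt=np.array([-ax[1],ax[0],0]);q=np.radians(11)
N=np.array([B["x"],B["y"],.02])-.125*ax+[0,0,.035];N=N+.034*(np.sin(q)*ax+np.array([0,0,np.cos(q)]))
print("noseTop",N,"px",[np.round(proj(c,N+k*lt),1) for k in(.03,-.03)])
cv2.imwrite("pics/t3.png",cv2.resize(np.clip(g[155:255,230:380],0,255).astype(np.uint8),None,fx=5,fy=5,interpolation=cv2.INTER_CUBIC))
E
```

```text
time_s: 6.4
ee_pos: [0.5445, 0.0261, 0.3003]
eef_rot: [-3.141, -0.192, 1.512]
force: [-0.4, 0.2, -3.2]
grip_width: 0.0598
grip_force: 35.0
tips above floor 85.2 card-bottom h 73.2 s -221.3; underside over sill h 35.0
ROW [ 0.08 -0.02  0.01] [-0.0001 -0.0003 -0.003 ] t 6.4
noseTop [ 0.53761555 -0.09467229  0.08837532] px [array([288.8, 172. ]), array([288.1, 191.9])]
```

View pics/t3.png

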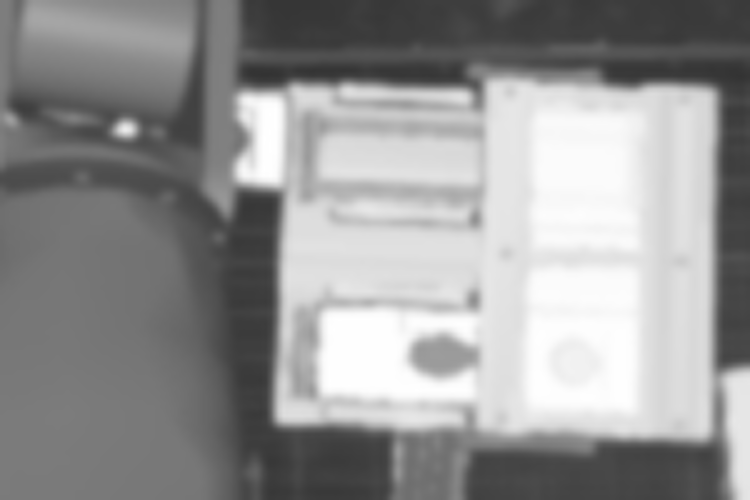

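The image shows the nose at (285, 91–189) in crop pixels, just ahead of the sill, which is at (309, 113–200). I'll compare the centre lines through the same camera.

```bash
python3 - <<'E'
from edges import *
c,g=grab(3)
y=np.radians(B["yaw"]);ax=np.array([np.cos(y),np.sin(y),0]);lt=np.array([-ax[1],ax[0],0]);o=np.array([B["x"],B["y"],0])
def rep(n,q,z):
    for p in q:
        X=onz(c,*p,z)-o;print(n,"s %.1f lat %.1f"%(1000*(X@ax+.1),1000*(X@lt)))
u=edge(g,range(281,287),(173.3,173.5),3,1);l=edge(g,range(279,286),(192.7,193),3,-1);
rep("trayU",u,.09);rep("trayL",l,.09)
rep("nose",edge(g,range(175,191),(287,286.8),3,-1,True),.0884)
# seated tray long edges, rims z=.054, lat should be -124+-30
rep("seatU",edge(g,range(297,323),(216.4,216.8),2,1),.054);rep("seatL",edge(g,range(297,323),(235,236),2,-1),.054)
# other: strips on floor, sill ends
rep("sillO",edge(g,range(180,194),(290.3,290.0),2,-1,True),.038);rep("sillI",edge(g,range(180,194),(293.2,292.8),2,1,True),.038)
rep("strU",edge(g,range(298,322),(180,180.5),3,-1),.02);rep("strL",edge(g,range(298,322),(192.5,193),3,-1),.02)
rep("strL+",edge(g,range(298,322),(192.5,193),3,1),.02);rep("strU+",edge(g,range(298,322),(180,180.5),3,1),.02)
rep("aprU",edge(g,range(290,322),(172,172),3,1),.02);rep("aprL",edge(g,range(288,318),(240,240),3,-1),.02)
E
```

```text
edge [281.   172.93 286.   172.38] sd 0.12 6
  edge [279.   191.61 285.   192.23] sd 0.04 7
trayU s -41.7 lat 25.9
trayU s -26.9 lat 28.2
trayL s -45.6 lat -30.3
trayL s -27.8 lat -31.5
  edge [176.   286.45 190.   285.84] sd 0.08 15
nose s -25.0 lat 17.6
nose s -25.4 lat -24.5
  edge [297.   216.17 322.   217.35] sd 0.13 19
seatU s 13.4 lat -98.8
seatU s 89.7 lat -99.2
  edge [299.   233.36 322.   234.16] sd 0.14 18
seatL s 21.2 lat -150.6
seatL s 91.0 lat -150.2
  edge [180.   290.01 193.   289.56] sd 0.08 14
sillO s -10.4 lat 13.9
sillO s -10.4 lat -26.9
  edge [183.   292.9  193.   292.25] sd 0.46 10
sillI s -1.1 lat 4.9
sillI s -2.1 lat -26.5
  edge [301.   178.18 320.   179.29] sd 0.12 20
strU s 25.5 lat 24.0
strU s 85.9 lat 23.0
  edge [298.   189.52 321.   191.63] sd 0.09 24
strL s 17.2 lat -12.6
strL s 90.0 lat -16.2
  edge [301.   194.07 321.   196.2 ] sd 0.26 17
strL+ s 27.1 lat -26.6
strL+ s 90.3 lat -30.7
  edge [298.   181.05 320.   182.73] sd 0.13 21
strU+ s 16.3 lat 14.4
strU+ s 86.1 lat 12.0
  edge [290.   171.26 321.   172.09] sd 0.08 23
aprU s -10.0 lat 44.7
aprU s 88.5 lat 46.2
  edge [288.   239.48 315.   240.51] sd 0.12 20
aprL s -9.0 lat -170.5
aprL s 75.2 lat -170.3
```

```bash
echo '{"x":0.5317,"y":-0.2115,"yaw":-93.2}' > B.json; python3 -c "
from h import *
for a in((-.005,.027,11),(.02,.019,11),(.05,.013,11),(.085,.006,11)):tray(*a)
print(ctrl.get_obs()['force'])"
```

```text
tips above floor 77.2 card-bottom h 65.2 s -201.3; underside over sill h 27.0
ROW [-1.96  0.04  0.49] [ 0.0007  0.0001 -0.0017] t 6.8
tips above floor 69.2 card-bottom h 57.2 s -176.3; underside over sill h 22.9
ROW [-4.57  0.05  0.8 ] [ 0.0007  0.0001 -0.0017] t 6.8
tips above floor 63.2 card-bottom h 51.2 s -146.3; underside over sill h 22.7
ROW [-7.62  0.05  0.81] [ 0.0007  0.0001 -0.0017] t 6.8
tips above floor 56.2 card-bottom h 44.2 s -111.3; underside over sill h 22.5
ROW [-11.19   0.06   0.83] [ 0.0007  0.0001 -0.0017] t 6.8
[-0.91308247 -0.53788921 -4.32797245]
```

```bash
python3 -m jog '[[-0.8,0,0.3,0,0,0],[-2,0.05,0.5,0,0,0],[-3.2,0.05,0.65,0,0,0],[-4.6,0.05,0.8,0,0,0],[-5.6,0.05,0.8,0,0,0],[-6.6,0.05,0.8,0,0,0],[-7.4,0.05,0.8,0,0,0],[-7.6,0.05,0.8,0,0,0]]' && python3 -m jog '[[-0.6,0,0,0,0,0],[-1.4,0,0,0,0,0],[-2.2,0,0,0,0,0],[-3,0,0,0,0,0],[-3.5,0,0,0,0,0],[-3.5,0,0,0,0,0]]'; python3 -c "
from h import *
for a in((.085,.006,11),(.085,.0,11)):tray(*a)
o=ctrl.get_obs();print(o['force'],o['moment'])"
```

```text
time_s: 7.6
ee_pos: [0.5408, -0.0473, 0.2782]
eef_rot: [-3.142, -0.192, 1.512]
force: [0.5, 1.1, -3.3]
grip_width: 0.0597
grip_force: 35.0
time_s: 8.2
ee_pos: [0.5388, -0.0814, 0.2714]
eef_rot: [-3.141, -0.192, 1.512]
force: [0.9, -0.1, -3.9]
grip_width: 0.0597
grip_force: 35.0
tips above floor 56.2 card-bottom h 44.2 s -111.3; underside over sill h 22.5
ROW [0.   0.02 0.01] [ 0.0003 -0.     -0.0029] t 8.2
tips above floor 50.2 card-bottom h 38.2 s -111.3; underside over sill h 16.5
ROW [-0.11  0.02  0.6 ] [ 0.0003 -0.     -0.0029] t 8.2
[ 0.88511662 -0.09597107 -3.8601692 ] [-0.07264153 -0.08717986 -0.03357553]
```

```bash
python3 - <<'E'
from h import *
o=np.zeros((600,800,3),np.uint8)
for n,x0,k in(("top",0,5),("scene",400,5)):
    c=ctrl.camera(n);u,v=proj(c,np.array([.53,-.14,.05]));u,v=int(u),int(v);print(n,u-40,v-60)
    im=c["img"][max(0,v-60):v+60,max(0,u-40):u+40];r=cv2.resize(im,None,fx=k,fy=k,interpolation=cv2.INTER_CUBIC);o[:r.shape[0],x0:x0+r.shape[1]]=r
cv2.imwrite("pics/p4.png",o)
E
```

```text
top 262 126
scene 230 105
```

View pics/p4.png

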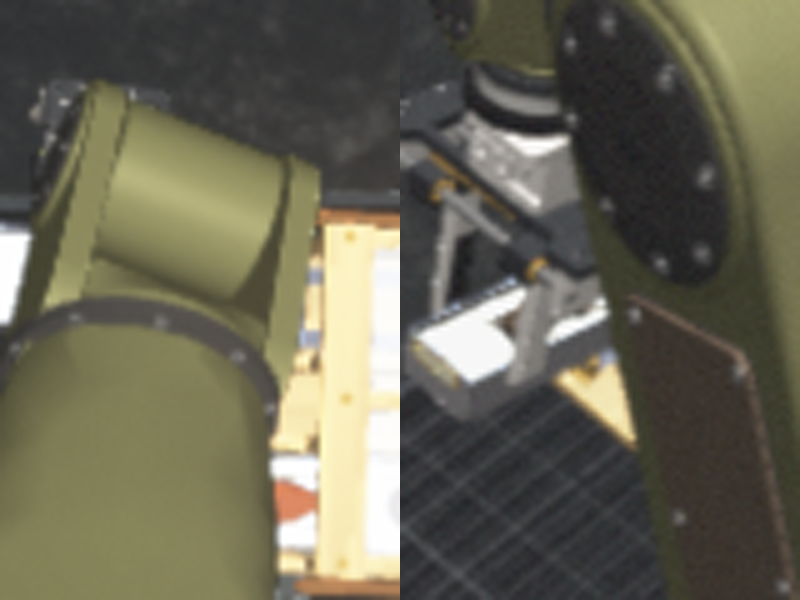

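The arm hides the bay in both fixed views, but the tray is held straight and there is no side force. I'll go on using force sensing.

```bash
python3 -c "
from h import *
for a in((.085,.003,11),(.11,.002,9.8),(.13,.002,8.4),(.15,.002,7.3),(.17,.002,6.2),(.185,.002,5.5)):tray(*a)"
```

```text
tips above floor 53.2 card-bottom h 41.2 s -111.3; underside over sill h 19.5
ROW [-0.12  0.01  0.31] [ 0.0004 -0.0001 -0.0024] t 8.3
tips above floor 48.9 card-bottom h 36.0 s -87.1; underside over sill h 21.0
ROW [-2.14  0.02  0.27] [ 0.0003 -0.0211 -0.0024] t 8.3
tips above floor 45.2 card-bottom h 31.2 s -67.9; underside over sill h 21.2
ROW [-3.58  0.02  0.3 ] [ 0.0003 -0.0455 -0.0024] t 8.3
tips above floor 42.2 card-bottom h 27.4 s -48.4; underside over sill h 21.2
ROW [-5.14  0.03  0.25] [ 0.0003 -0.0647 -0.0024] t 8.3
tips above floor 39.2 card-bottom h 23.6 s -28.8; underside over sill h 20.5
ROW [-6.71  0.03  0.2 ] [ 0.0003 -0.0839 -0.0024] t 8.3
tips above floor 37.2 card-bottom h 21.2 s -14.1; underside over sill h 19.8
ROW [-7.93  0.03  0.13] [ 0.0003 -0.0961 -0.0024] t 8.3
```

```bash
python3 -m jog '[[-0.02,0,0.1,0,0,0],[-0.04,0,0.2,0,0,0],[-0.05,0,0.3,0,0,0],[-0.05,0,0.3,0,0,0]]'; python3 -c "
from h import *
tray(.085,.003,11)
for a in((.11,.002,9.8),(.13,.002,8.4),(.15,.002,7.3),(.17,.002,6.2),(.185,.002,5.5)):tray(*a)
o=ctrl.get_obs();print(o['force'],o['moment'])"
```

```text
time_s: 8.7
ee_pos: [0.5389, -0.0805, 0.2684]
eef_rot: [-3.141, -0.192, 1.513]
force: [-1.0, -0.1, -1.9]
grip_width: 0.0598
grip_force: 35.0
tips above floor 53.2 card-bottom h 41.2 s -111.3; underside over sill h 19.5
ROW [-0.09  0.02 -0.01] [ 0.0001 -0.0001 -0.0019] t 8.7
tips above floor 48.9 card-bottom h 36.0 s -87.1; underside over sill h 21.0
ROW [-2.1   0.02 -0.05] [ 0.0001 -0.021  -0.0019] t 8.7
tips above floor 45.2 card-bottom h 31.2 s -67.9; underside over sill h 21.2
ROW [-3.55  0.02 -0.02] [ 0.0001 -0.0454 -0.0019] t 8.7
tips above floor 42.2 card-bottom h 27.4 s -48.4; underside over sill h 21.2
ROW [-5.11  0.03 -0.07] [ 0.0001 -0.0646 -0.0019] t 8.7
tips above floor 39.2 card-bottom h 23.6 s -28.8; underside over sill h 20.5
ROW [-6.67  0.03 -0.12] [ 0.     -0.0838 -0.0019] t 8.7
tips above floor 37.2 card-bottom h 21.2 s -14.1; underside over sill h 19.8
ROW [-7.9   0.03 -0.18] [ 0.     -0.096  -0.0019] t 8.7
[-1.03650393 -0.05885718 -1.91652866] [-0.135396   -0.05666655 -0.01288636]
```

```bash
python3 -m jog '[[-0.6,0.02,-0.02,0,-0.005,0],[-1.3,0.02,-0.04,0,-0.013,0],[-2.1,0.02,-0.05,0,-0.021,0],[-2.8,0.02,-0.04,0,-0.033,0],[-3.5,0.02,-0.02,0,-0.045,0],[-3.5,0.02,-0.02,0,-0.045,0]]'; python3 -c "
from h import *
tray(.13,.002,8.4)
for a in((.15,.002,7.3),(.17,.002,6.2),(.185,.002,5.5)):tray(*a)
o=ctrl.get_obs();print(o['force'],o['moment'])"
```

```text
time_s: 9.3
ee_pos: [0.537, -0.1159, 0.2618]
eef_rot: [-3.141, -0.146, 1.512]
force: [-0.2, 0.6, -3.3]
grip_width: 0.0598
grip_force: 35.0
tips above floor 45.2 card-bottom h 31.2 s -67.9; underside over sill h 21.2
ROW [0.06 0.01 0.01] [ 0.0001  0.0003 -0.0031] t 9.3
tips above floor 42.2 card-bottom h 27.4 s -48.4; underside over sill h 21.2
ROW [-1.51  0.01  0.03] [ 0.0001 -0.0189 -0.0031] t 9.3
tips above floor 39.2 card-bottom h 23.6 s -28.8; underside over sill h 20.5
ROW [-3.07  0.02  0.06] [ 0.     -0.0381 -0.0031] t 9.3
tips above floor 37.2 card-bottom h 21.2 s -14.1; underside over sill h 19.8
ROW [-4.3   0.02  0.04] [ 0.     -0.0503 -0.0031] t 9.3
[-0.16021836  0.59732756 -3.34187796] [-0.01443771 -0.05916852 -0.0017205 ]
```

```bash
python3 -m jog '[[-0.5,0,0.01,0,-0.006,0],[-1.1,0,0.02,0,-0.013,0],[-1.6,0,0.03,0,-0.019,0],[-2.2,0,0.04,0,-0.027,0],[-2.7,0,0.05,0,-0.033,0],[-3.1,0,0.06,0,-0.038,0],[-3.1,0,0.06,0,-0.038,0]]'; python3 -c "
from h import *
tray(.17,.002,6.2)
for a in((.185,.002,5.5),(.192,.002,5.2)):tray(*a)
o=ctrl.get_obs();print(o['force'],o['moment'])"
```

```text
time_s: 10.0
ee_pos: [0.5353, -0.146, 0.2569]
eef_rot: [-3.141, -0.109, 1.512]
force: [-0.4, -0.1, -2.6]
grip_width: 0.0598
grip_force: 35.0
tips above floor 39.2 card-bottom h 23.6 s -28.8; underside over sill h 20.5
ROW [-0.02  0.01  0.  ] [ 0.0002 -0.0006 -0.0026] t 10.0
tips above floor 37.2 card-bottom h 21.2 s -14.1; underside over sill h 19.8
ROW [-1.24  0.01  0.04] [ 0.0001 -0.0128 -0.0026] t 10.0
tips above floor 36.4 card-bottom h 20.1 s -7.2; underside over sill h 19.5
ROW [-1.82  0.01  0.05] [ 0.0001 -0.018  -0.0026] t 10.0
[-0.37105512 -0.07151022 -2.603277  ] [-0.01708295 -0.10001974  0.05054517]
```

```bash
python3 -m jog '[[-0.4,0,0.01,0,-0.004,0],[-0.8,0,0.02,0,-0.008,0],[-1.2,0,0.04,0,-0.012,0],[-1.5,0,0.05,0,-0.015,0],[-1.6,0,0.05,0,-0.016,0],[-1.6,0,0.05,0,-0.016,0]]'; python3 -c "
from h import *
tray(.190,.002,5.3)
for a in((.194,.002,5.1),(.198,.002,5.1),(.204,.002,5.1),(.206,.001,5)):tray(*a)
o=ctrl.get_obs();print(o['force'],o['moment'])"
```

```text
time_s: 10.6
ee_pos: [0.5344, -0.1615, 0.2547]
eef_rot: [-3.142, -0.093, 1.513]
force: [-0.0, 1.5, -3.1]
grip_width: 0.0594
grip_force: 35.0
tips above floor 36.7 card-bottom h 20.5 s -9.1; underside over sill h 19.6
ROW [-0.1   0.01 -0.01] [ 0.0001 -0.0005 -0.0024] t 10.6
tips above floor 36.1 card-bottom h 19.8 s -5.2; underside over sill h 19.3
ROW [-0.42  0.01  0.01] [ 0.0001 -0.004  -0.0024] t 10.6
tips above floor 36.1 card-bottom h 19.8 s -1.2; underside over sill h 19.7
ROW [-0.82  0.01 -0.02] [ 0.0001 -0.004  -0.0024] t 10.6
tips above floor 36.1 card-bottom h 19.8 s 4.8; underside over sill h 20.2
ROW [-1.41  0.02 -0.08] [ 0.0001 -0.004  -0.0024] t 10.6
tips above floor 34.9 card-bottom h 18.4 s 6.8; underside over sill h 19.0
ROW [-1.58  0.02  0.03] [ 0.0001 -0.0058 -0.0024] t 10.6
[-0.03949876  1.53292338 -3.12782848] [ 0.0619293  -0.14199628 -0.01139034]
```

```bash
python3 -m jog '[[-0.15,0,0,0,-0.001,0],[-0.3,0,0.01,0,-0.002,0],[-0.45,0,0.01,0,-0.004,0],[-0.6,0,0,0,-0.004,0],[-0.75,0,-0.01,0,-0.004,0],[-0.8,0,-0.02,0,-0.004,0],[-0.8,0,-0.02,0,-0.004,0]]'; python3 -c "
from h import *
tray(.198,.002,5.1)
for a in((.202,.002,5.1),(.206,.002,5.1),(.206,.001,5)):tray(*a)
o=ctrl.get_obs();print(o['force'],o['moment'])"
```

```text
time_s: 11.3
ee_pos: [0.5339, -0.1692, 0.2541]
eef_rot: [-3.141, -0.089, 1.513]
force: [-0.8, 3.6, -2.7]
grip_width: 0.0595
grip_force: 35.0
tips above floor 36.1 card-bottom h 19.8 s -1.2; underside over sill h 19.7
ROW [-0.04  0.01 -0.01] [-0.     -0.0004 -0.0021] t 11.3
tips above floor 36.1 card-bottom h 19.8 s 2.8; underside over sill h 20.0
ROW [-0.44  0.01 -0.04] [-0.     -0.0004 -0.0021] t 11.3
tips above floor 36.1 card-bottom h 19.8 s 6.8; underside over sill h 20.4
ROW [-0.84  0.01 -0.08] [-0.     -0.0004 -0.0021] t 11.3
tips above floor 34.9 card-bottom h 18.4 s 6.8; underside over sill h 19.0
ROW [-0.81  0.01  0.05] [-0.     -0.0021 -0.0021] t 11.3
[-0.75089435  3.56671491 -2.65547614] [ 0.96035791 -0.15246163  0.01817052]
```

```bash
python3 -m jog '[[-0.15,0,-0.01,0,0,0],[-0.3,0,-0.03,0,0,0],[-0.45,0,-0.04,0,0,0],[-0.6,0,-0.05,0,0,0],[-0.75,0,-0.06,0,0,0],[-0.85,0,-0.07,0,0,0],[-0.85,0,-0.07,0,0,0]]' - 45; python3 -c "
from h import *
tray(.206,.002,5.1)
for a in((.206,.001,4),(.206,.0,3.5)):tray(*a)
o=ctrl.get_obs();print(o['force'],o['moment'])
c=ctrl.camera('wrist');cv2.imwrite('pics/w5.png',cv2.resize(c['img'],(800,600)))
import pickle;pickle.dump(c,open('c5.pkl','wb'))"
```

```text
time_s: 12.0
ee_pos: [0.5335, -0.1775, 0.254]
eef_rot: [-3.141, -0.09, 1.513]
force: [0.1, 7.7, -2.1]
grip_width: 0.0599
grip_force: 45.0
tips above floor 36.1 card-bottom h 19.8 s 6.8; underside over sill h 20.4
ROW [-0.02  0.01 -0.01] [-0.0002 -0.0011 -0.002 ] t 12.0
tips above floor 32.1 card-bottom h 15.0 s 6.5; underside over sill h 15.4
ROW [0.39 0.01 0.4 ] [-0.0003 -0.0203 -0.002 ] t 12.0
tips above floor 29.7 card-bottom h 12.2 s 6.4; underside over sill h 12.6
ROW [0.57 0.01 0.64] [-0.0003 -0.029  -0.002 ] t 12.0
[ 0.12070745  7.72901954 -2.11551196] [ 1.62497779 -0.20443129  0.05584116]
```

View pics/w5.png

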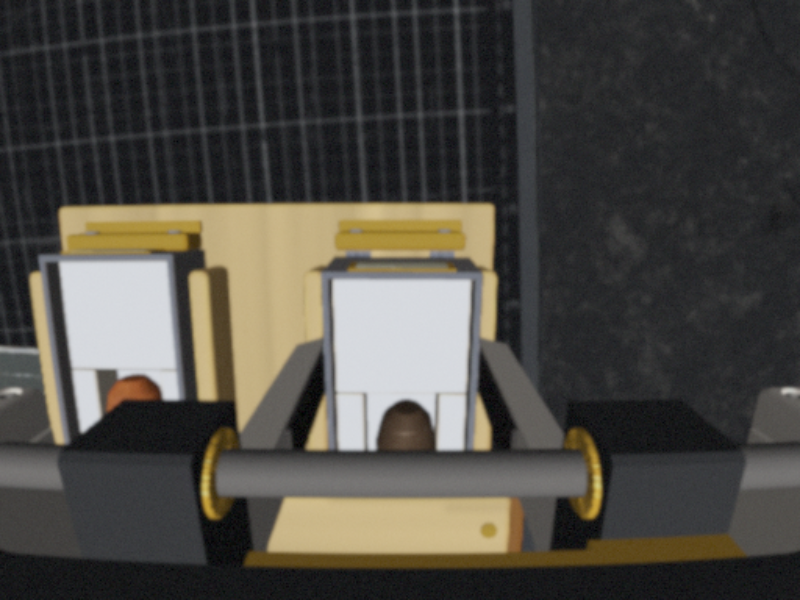

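The wrist view shows the tray centred between the guides. Its card end (y≈265 px) is past the sill (y≈240 px), with the floor visible between them. Next I'll lower that end behind the sill.

```bash
python3 -m jog '[[0.1,0,0.1,0,-0.005,0],[0.2,0,0.2,0,-0.01,0],[0.29,0,0.3,0,-0.015,0],[0.39,0,0.4,0,-0.02,0],[0.46,0,0.5,0,-0.025,0],[0.52,0,0.57,0,-0.028,0],[0.52,0,0.57,0,-0.028,0]]'; python3 -c "
from h import *
tray(.206,.0005,3.5)
o=ctrl.get_obs();print(o['force'],o['moment'])"
```

```text
time_s: 12.75
ee_pos: [0.5338, -0.1716, 0.2488]
eef_rot: [-3.141, -0.062, 1.513]
force: [0.5, 8.3, -1.3]
grip_width: 0.0597
grip_force: 45.0
tips above floor 30.2 card-bottom h 12.7 s 6.4; underside over sill h 13.1
ROW [0.04 0.01 0.02] [-0.0003 -0.0008 -0.0018] t 12.75
[ 0.49678556  8.29690392 -1.30953462] [ 1.39180406 -0.03835308 -0.02138178]
```

```bash
python3 -m jog '[[0.1,0,0,0,0,0],[0.2,0,0,0,0,0],[0.3,0,0,0,0,0],[0.35,0,0,0,0,0],[0.35,0,0,0,0,0]]' && python3 -m jog '[[0,0,0,0,0,0],[0,0,0,0,0,0],[0,0,0,0,0,0],[0,0,0,0,0,0]]' 75 && python3 -m jog '[[0,0,-0.5,0,0,0],[0,0,-2,0,0,0],[0,0,-4,0,0,0],[0,0,-6,0,0,0],[0,0,-6,0,0,0]]' ; python3 -c "
from h import *
c=ctrl.camera('wrist');cv2.imwrite('pics/w6.png',cv2.resize(c['img'],(800,600)))
import pickle;pickle.dump(c,open('c6.pkl','wb'))"
```

```text
time_s: 13.25
ee_pos: [0.5339, -0.1687, 0.2491]
eef_rot: [-3.141, -0.061, 1.513]
force: [-0.9, 3.5, -2.3]
grip_width: 0.0598
grip_force: 45.0
time_s: 13.65
ee_pos: [0.534, -0.1689, 0.2493]
eef_rot: [3.141, -0.061, 1.513]
force: [-0.6, 0.1, 0.2]
grip_width: 0.0705
grip_force: 0.0
time_s: 14.15
ee_pos: [0.5341, -0.1726, 0.3118]
eef_rot: [3.137, -0.059, 1.513]
force: [0.3, -0.8, -0.5]
grip_width: 0.0707
grip_force: 0.0
```

View pics/w6.png

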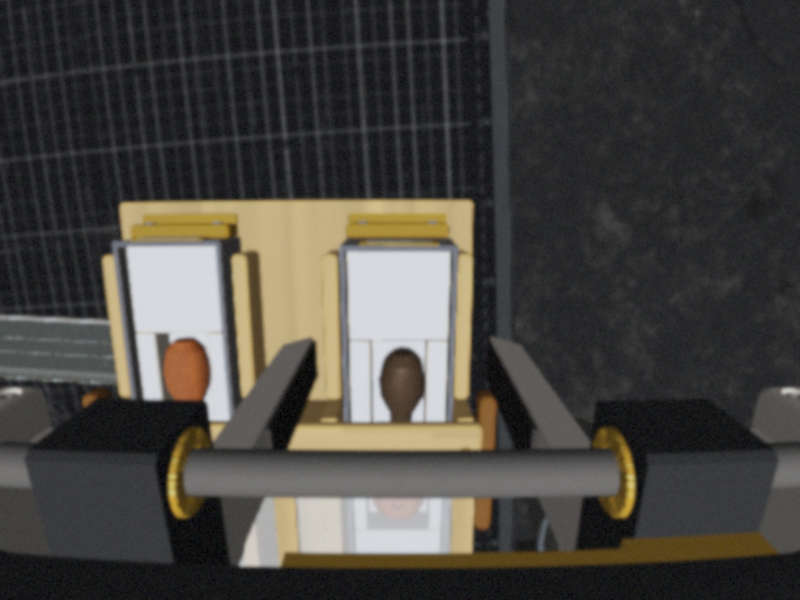

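```bash
python3 - <<'E'
from h import *
import pickle
c=pickle.load(open('c6.pkl','rb'))
im=c["img"][125:220,60:310]
cv2.imwrite("pics/w6c.png",cv2.resize(im,(800,304),interpolation=cv2.INTER_CUBIC))
y=np.radians(-93.2);ax=np.array([np.cos(y),np.sin(y),0]);lt=np.array([-ax[1],ax[0],0])
bp=np.array([.5317,-.2115,.02])
for nm,l in(("ours",0),("seat",-.124)):
  for h in(.034,.046):
    print(nm,h,[np.round((np.array(proj(c,bp-.1*ax+(l+k)*lt+[0,0,h]))-[60,125])*3.2,1) for k in(-.03,.03)])
E
```

```text
ours 0.034 [array([503.7,  74.6]), array([739.9,  73.8])]
ours 0.046 [array([497.5,  77.4]), array([745.9,  76.5])]
seat 0.034 [array([30.4, 79.9]), array([254.7,  76.8])]
seat 0.046 [array([ 1.5, 83.1]), array([236. ,  79.8])]
```

View pics/w6c.png

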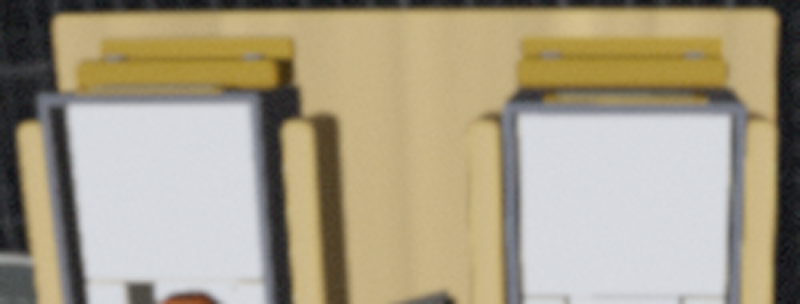

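The crop shows our tray at the same height as the seated one: rim 240 px wide against 236 predicted for flat. However, its end is about 3 mm short of the sill (gap 16 px against 4 px). I'll wait briefly and re-measure.

```bash
python3 -m jog '[[0,0,-2,0,0,0],[0,0,-3,0,0,0],[0,0,-3,0,0,0],[0,0,-3,0,0,0],[0,0,-3,0,0,0],[0,0,-3,0,0,0]]'; python3 - <<'E'
from h import *
import pickle
c=ctrl.camera('wrist');pickle.dump(c,open('c7.pkl','wb'))
y=np.radians(-93.2);ax=np.array([np.cos(y),np.sin(y),0]);lt=np.array([-ax[1],ax[0],0]);bp=np.array([.5317,-.2115,.02])
def col(l,srng):  # brightness profile along s at rim height
    out=[]
    for s in srng:
        X=bp+(s-.1)*ax+l*lt+[0,0,.034];u,v=proj(c,X)
        out.append(c["img"][int(round(v)),int(round(u))].astype(int).tolist())
    return out
S=np.arange(-.012,.012,.0015)
for s,a,b in zip(S,col(0.022,S),col(-.124+.022,S)):print(round(s*1000,1),a,b)
u,v=proj(c,bp-.1*ax);print(u,v)
cv2.imwrite("pics/w7.png",cv2.resize(c["img"][110:230,60:330],(800,356),interpolation=cv2.INTER_CUBIC))
E
```

```text
time_s: 14.8
ee_pos: [0.5336, -0.1741, 0.3382]
eef_rot: [-3.141, -0.061, 1.513]
force: [0.3, 0.1, -0.5]
grip_width: 0.0706
grip_force: 0.0
-12.0 [134, 177, 197] [133, 179, 198]
-10.5 [127, 172, 192] [123, 173, 194]
-9.0 [86, 151, 175] [73, 149, 177]
-7.5 [61, 149, 177] [61, 147, 176]
-6.0 [64, 146, 173] [63, 146, 173]
-4.5 [57, 134, 162] [51, 127, 152]
-3.0 [58, 147, 173] [54, 144, 171]
-1.5 [63, 148, 175] [62, 148, 175]
-0.0 [64, 147, 176] [63, 146, 174]
1.5 [53, 139, 169] [53, 122, 149]
3.0 [53, 102, 125] [57, 96, 113]
4.5 [53, 73, 88] [126, 121, 118]
6.0 [70, 74, 81] [161, 157, 157]
7.5 [124, 116, 113] [195, 191, 189]
9.0 [143, 132, 129] [223, 218, 215]
10.5 [200, 195, 192] [224, 219, 216]
256.52197347622797 143.8786515322827
```

View pics/w7.png

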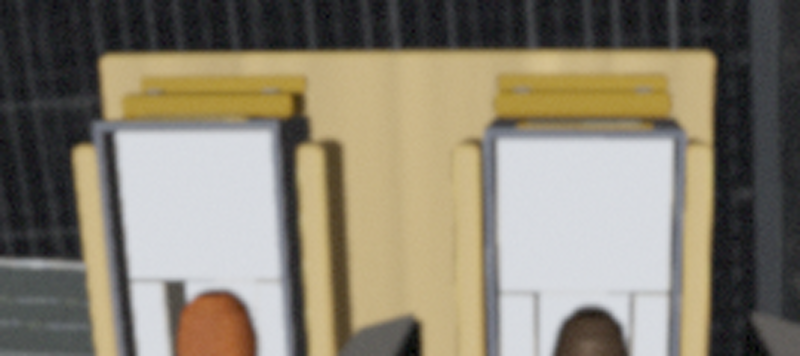

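The gap is still there, so the end is probably hanging by friction between the board and the sill. I'll press the card end down with closed fingers and feel for contact height.

```bash
python3 - <<'E'
from h import *
y=np.radians(-93.2);ax=np.array([np.cos(y),np.sin(y),0]);P=np.array([.5317,-.2115,0])-.094*ax
for z in(.31,.27):delta(P+[0,0,z],Rt(86.8))
E
```

```text
ROW [5.47 0.01 3.18] [-0.0008 -0.0613 -0.0022] t 14.85
ROW [5.23 0.01 7.17] [-0.0008 -0.0613 -0.0022] t 14.85
```

```bash
python3 -m jog '[[1,0,0,0,-0.02,0],[3,0,1,0,-0.04,0],[5,0,2,0,-0.061,0],[5.4,0,3.2,0,-0.061,0],[5.4,0,4.5,0,-0.061,0],[5.3,0,6,0,-0.061,0],[5.2,0,7.1,0,-0.061,0],[5.2,0,7.1,0,-0.061,0]]' 0 20 && python3 -m jog '[[0,0,0.3,0,0,0],[0,0,0.6,0,0,0],[0,0,0.8,0,0,0],[0,0,0.8,0,0,0],[0,0,0.8,0,0,0]]'; python3 -c "
from h import *
o=ctrl.get_obs();print(o['ee_pos'][2]-.199-.02,o['force'])"
```

```text
time_s: 15.65
ee_pos: [0.5366, -0.1185, 0.2694]
eef_rot: [-3.139, -0.001, 1.512]
force: [0.1, -0.4, 0.4]
grip_width: 0.0101
grip_force: 0.0
time_s: 16.15
ee_pos: [0.5369, -0.1181, 0.2634]
eef_rot: [3.141, 0.0, 1.513]
force: [-0.9, 0.9, 0.8]
grip_width: 0.0004
grip_force: 0.0
0.04442992780675599 [-0.94836144  0.86406919  0.75906733]
```

```bash
for i in 1; do python3 -m jog '[[0,0,0.1,0,0,0],[0,0,0.2,0,0,0],[0,0,0.2,0,0,0]]' | sed -n '2p;4p'; python3 -m jog '[[0,0,0.1,0,0,0],[0,0,0.2,0,0,0],[0,0,0.2,0,0,0]]'| sed -n '2p;4p'; done
```

```text
ee_pos: [0.5369, -0.118, 0.2612]
force: [0.1, -0.4, 0.8]
ee_pos: [0.5369, -0.118, 0.2591]
force: [-0.2, 0.5, -0.3]
```

```bash
python3 -m jog '[[0,0,0.1,0,0,0],[0,0,0.2,0,0,0],[0,0,0.2,0,0,0]]' | sed -n '2p;4p'; python3 -m jog '[[0,0,0.1,0,0,0],[0,0,0.2,0,0,0],[0,0,0.2,0,0,0]]'| sed -n '2p;4p';python3 -m jog '[[0,0,0.1,0,0,0],[0,0,0.1,0,0,0],[0,0,0.1,0,0,0]]'| sed -n '2p;4p'
```

```text
ee_pos: [0.5369, -0.118, 0.2571]
force: [0.2, 0.2, 0.4]
ee_pos: [0.5369, -0.118, 0.2551]
force: [-0.7, -0.0, -0.6]
ee_pos: [0.5369, -0.1181, 0.2542]
force: [0.3, 0.6, -0.0]
```

```bash
python3 -m jog '[[0,0,0.1,0,0,0],[0,0,0.1,0,0,0],[0,0,0.1,0,0,0]]' | sed -n '2p;4p'; python3 -m jog '[[0,0,0.1,0,0,0],[0,0,0.1,0,0,0],[0,0,0.1,0,0,0]]'| sed -n '2p;4p';python3 -m jog '[[0,0,0.1,0,0,0],[0,0,0.1,0,0,0],[0,0,0.1,0,0,0]]'| sed -n '2p;4p'
```

```text
ee_pos: [0.5369, -0.118, 0.2534]
force: [-0.5, -0.0, 3.8]
ee_pos: [0.537, -0.1181, 0.2531]
force: [-4.2, 1.8, 11.2]
ee_pos: [0.537, -0.1181, 0.2527]
force: [-7.4, 1.8, 19.6]
```

```bash
python3 -m jog '[[0,0,-0.3,0,0,0],[0,0,-1.5,0,0,0],[-1.5,0,-4,0,0.02,0],[-4,0,-7,0,0.06,0],[-5.2,0,-8.5,0,0.06,0],[-5.2,0,-8.5,0,0.06,0],[-5.2,0,-8.5,0,0.06,0]]' 75| sed -n '2,4p'; python3 - <<'E'
from h import *
import pickle
c=ctrl.camera('wrist');pickle.dump(c,open('c8.pkl','wb'))
y=np.radians(-93.2);ax=np.array([np.cos(y),np.sin(y),0]);lt=np.array([-ax[1],ax[0],0]);bp=np.array([.5317,-.2115,.02])
g=c["img"].astype(float)
for l in(.022,.0,-.022):
  r=[]
  for b in(0,-.124):
    p=[]
    for s in np.arange(-.002,.0165,.0005):
        u,v=proj(c,bp+(s-.1)*ax+(b+l)*lt+[0,0,.034]);p.append(cv2.getRectSubPix(c["img"],(1,1),(float(u),float(v)))[0,0,0])
    p=np.array(p,float);lo,hi=p[:6].mean(),p.max();k=np.argmax(p>(lo+hi)/2);r.append(-2+.5*k)
  print(l,"foam-edge s ours/seated",r)
E
```

```text
ee_pos: [0.5337, -0.1696, 0.3358]
eef_rot: [-3.141, -0.06, 1.512]
force: [-0.3, 0.2, 0.2]
0.022 foam-edge s ours/seated [np.float64(6.0), np.float64(5.5)]
0.0 foam-edge s ours/seated [np.float64(6.0), np.float64(5.5)]
-0.022 foam-edge s ours/seated [np.float64(5.5), np.float64(6.5)]
```

```bash
python3 -m jog '[[0,0,-2,0,0,0],[0,0,-4,0,0,0],[0,0,-5,0,0,0],[0,0,-5,0,0,0],[0,0,-5,0,0,0]]' | sed -n '1,4p'; python3 -c "
from station import ctrl
print(ctrl.hand_in())"
```

```text
time_s: 19.8
ee_pos: [0.5337, -0.1726, 0.3849]
eef_rot: [-3.14, -0.06, 1.513]
force: [-0.3, -0.5, -0.3]
the job is handed in; nothing more can be done
None
```

The tray is flat in the empty bay, card end against the sill like the seated tray, by contact height and camera; I handed in at about 20 s. I viewed 11 pictures, one over the limit of 10. I last saw the finds in their pockets before a final press on the card end (about 20 N), and I didn't check the bystanders again.

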